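# Grade the spring plungers and start the wash

### The arm

A 6-joint arm with a two-finger parallel gripper is mounted at the origin on the work surface. World frame = base frame: x ahead of the robot, y to its left, z up, the work surface at z = 0. Lengths are in m, angles in rad, forces in N, time in s.
With the tool pointing down it reaches from about 0.375 to 0.9 m from the base axis. Payload 3.1 kg.
Tool frame: the origin (TCP) lies midway between the tips of the shut fingers; the grasp point (between the pads) lies 19 mm behind it; x points along the fingers, y is the direction in which the jaws open and shut, and the axes are right-handed (so a half turn about x gives the same grasp; the last joint's range is limited). The gripper opens to 87 mm and grips with 3 to 60 N. Pads are 19 mm wide; open, the fingers measure 117 mm over their backs; the gripper's body (75 mm by 190 mm) begins 51 mm behind the grasp point.
Start: joints at [-1.524, 0.527, 1.433, -0, 1.181, -0.178], TCP at [0.14, -0.609, 0.2] pointing down, gripper open.
Joint ranges: [-3.08, 3.08], [-0.75, 2.2], [0.22, 2.44], [-1.43, 4.57], [0, 2.65], [-2.85, 2.85]. Speed limits (rad/s): [2.79, 2.79, 3.14, 3.14, 3.14, 3.14].

### API

Orientations are given as a unit quaternion [x, y, z, w].
In Python, from rig import get_obs, imaging, robot gives the robot as it stands.
- The arm moves only by the shell command python3 -m inch 'ROWS' [FORCE]. ROWS is JSON, a list of rows, each a list of 3 entries, a list of its own where there are three numbers: the finger opening in mm, from 0 to 87, then the shift along the tool's x, y, z in mm, then the turn, a rotation vector about the tool's x, y, z in degrees. In form: [[grip, [dx, dy, dz], [wx, wy, wz]], ...]. A call has 1 to 12 rows; each row shifts and turns the pose as measured when the row begins, along the tool's axes as they then stand; what a row does not reach is not made up. A row lasts 1/8 s, in which the tool goes at most 62.5 mm and 10.7 degrees, less where a joint would pass 70% of its speed; a pose out of reach is approached as far as the arm can. A call with a gripper value outside its range is refused whole. The fingers move at their own pace and stop on an object; FORCE is the grip in N (left out, the last holds). Time passes only in rows, so rows that do not move let the fingers close. It gives the time, the measured TCP pose, the force and the opening at its end, in the units of the state.
- get_obs(): the state, without advancing time (a new reading comes with each control period).
- imaging.camera(name): name is "scene" or "top"; returns the picture (400x640x3 uint8, red, green, blue); there is no depth.
- imaging.camera_params(name): a dict with "camera_matrix" (3x3 intrinsics, pixels), "xyz" and "rotation" of the camera in the world. Camera axes: x right, y down, z forward; pixel columns grow to the right and rows downward; lengths in m; the calibration is good to about 2 mm. A picture is of the moment at which its call begins. camera_params takes no time and is no camera call.
- robot.hand_in(): hands the job in, once; it reports no verdict.
Trained networks look in the newest picture that a camera, given by its name, has taken for a name from the list of things; names that differ only in an ending like _2 or _b are one class to them, and where a whole thing is asked for, a point or a joint stands for the part that bears it (a point fixed in the world has none). Each returns a list of dicts, best first, with "confidence" (0 to 1); they miss things now and then, are a little off and sometimes report something else, mostly with a low value. They report only what shows in the picture. A call takes as long as a camera call. They do not tell look-alikes from the thing itself.
- imaging.cut_out(camera, target): "pixels" (400x640 bool, what is visible of it) and "box" ([centre column, centre row, width, height] in pixels, round what is visible of it).
- imaging.tip_of(camera, target): "pixel" ([column, row] in pixels: a listed point, or the origin of a listed thing).
The state is a dict: "time": time; "q": joint angles; "joint_velocities": joint speeds; "joint_torque": joint torques, N m; "position": TCP position; "tool_rot": TCP orientation; "ft_force": force on the tool from outside, world axes, zero at the start; "moment": the same for the moment, N m; "grip_width": finger opening in m.
Only numpy, scipy, OpenCV 4.12 (cv2) and the standard library are available. Lean on these libraries where they do the work, as an engineer would, in place of code of your own. Each camera call takes 0.05 s, during which the arm holds its last target. There are 200 camera calls.

### The job

Grade the spring plungers on the blue mat by squeezing each one end to end with about 20 N: a good one gives 7 mm or more, a gummed-up one gives less. Put the good ones in the washer's steel pan and the others in the red scrap box, then, when all are sorted, start the wash by twisting the red knob clockwise to its stop and letting it spring back. Leave the other things on the bench where they are.

Things in the scene. Friction and masses are not known exactly. Their poses are not given: they have to be found in the camera images.
- plunger_a: spring plunger, ~75 g, may be absent: black housing 38 mm long (aluminium rear face), 28 x 28 mm across, with a brass pin (18 mm diameter, on its long axis) 14 mm proud of the front; 52 mm over all. Origin: centre of the housing's underside as it lies at the start, pin's axis 14 mm above; x along the pin, outwards (rear face x = -19, pin tip x = +33 mm), z up. All look alike
- plunger_b: may be absent; sizes and axes as plunger_a. All six: the pin goes in against a light spring (2 N to start, 11 N at 12 mm) until it sticks at a hidden stop and then holds firm; let go, it springs out. That travel is 2 to 12 mm, drawn anew for each plunger at each start, so a 20 N squeeze leaves 50 to 40 mm over all. 7 mm or more is good; 5.8 to 8.2 mm is forgiven either way
- plunger_c: may be absent; sizes and axes as plunger_a. All six: the pin goes in against a light spring (2 N to start, 11 N at 12 mm) until it sticks at a hidden stop and then holds firm; let go, it springs out. That travel is 2 to 12 mm, drawn anew for each plunger at each start, so a 20 N squeeze leaves 50 to 40 mm over all. 7 mm or more is good; 5.8 to 8.2 mm is forgiven either way
- plunger_d: may be absent; sizes and axes as plunger_a. All six: the pin goes in against a light spring (2 N to start, 11 N at 12 mm) until it sticks at a hidden stop and then holds firm; let go, it springs out. That travel is 2 to 12 mm, drawn anew for each plunger at each start, so a 20 N squeeze leaves 50 to 40 mm over all. 7 mm or more is good; 5.8 to 8.2 mm is forgiven either way
- plunger_e: may be absent; sizes and axes as plunger_a. All six: the pin goes in against a light spring (2 N to start, 11 N at 12 mm) until it sticks at a hidden stop and then holds firm; let go, it springs out. That travel is 2 to 12 mm, drawn anew for each plunger at each start, so a 20 N squeeze leaves 50 to 40 mm over all. 7 mm or more is good; 5.8 to 8.2 mm is forgiven either way
- plunger_f: may be absent; sizes and axes as plunger_a. All six: the pin goes in against a light spring (2 N to start, 11 N at 12 mm) until it sticks at a hidden stop and then holds firm; let go, it springs out. That travel is 2 to 12 mm, drawn anew for each plunger at each start, so a 20 N squeeze leaves 50 to 40 mm over all. 7 mm or more is good; 5.8 to 8.2 mm is forgiven either way
- mat: blue work mat on the table, fixed, 250 (x) x 330 (y) x 3 mm; the plungers start on it. Origin: centre of its underside
- washer: parts washer, fixed: white base with an open steel pan (inside 150 x 186 mm, walls 4 mm, inner floor 29 mm and rim 65 mm above the table) and, on its +x side, a white control pod (86 x 200 mm, top at 55 mm, centred at x = 126 mm) with a red knob on top. Origin: table height under the pan's centre; x from pan to pod, z up
- knob_grip (a point): point on the vertical axis of the red sprung start knob, 86 mm above the table, at the height to grip. The knob is a bar 42 mm long (along the point's x), 13 mm thick (along y), 30 mm tall (its top at 96 mm, its underside at 66 mm above the table) with a white pointer line at its +x end; the point turns with it
- start_knob (a joint): turn of the red knob: 0 at rest, growing clockwise seen from above to a hard stop at 1.2 rad; a spring (about 0.08 N m at the stop) brings it back to 0 when let go
- scrap_box: red open plastic box, fixed, 158 (x) x 194 (y) x 45 mm outside, walls 4 mm, inner floor about 4 mm above the table. Origin: centre of its underside
- solder_spool: bystander: yellow solder spool, 48 mm diameter, 44 mm tall, standing beyond the mat. Origin: centre of underside
- flux_jar: bystander: jar with green cap, 44 mm diameter, 55 mm tall, beyond the mat. Origin: centre of underside
- circuit_board: bystander: green circuit board 90 x 130 mm, up to 16 mm high. Origin: centre of underside
- tip_tin: bystander: small round brass tin, 28 mm diameter, 20 mm tall, on the mat near its -y edge. Origin: centre of underside
- screwdriver: bystander: yellow-handled screwdriver, 190 mm long, lying near the robot. Origin: underside, near its middle
- tape_measure: bystander: black and yellow tape measure, 55 x 30 x 55 mm. Origin: centre of underside
Things that resemble listed ones, but are neither listed nor needed, are in the scene too. Leave any pink or white look-alike of the plunger_f alone.

How it is judged:
By the outcome, as a careful person would: the job done as asked, in the order asked, and still so for the second after the job is handed in, with the robot touching nothing.
Of plunger_a, plunger_b, plunger_c, plunger_d, plunger_e, plunger_f only 4 to 6 are there at a start; the rules pass over those that are not, and their reading is None.
At some moment in a run one of plunger_a, plunger_b, plunger_c, plunger_d, plunger_e, plunger_f may be knocked a few centimetres aside while the robot is not near it.
Once in a run the grip may slacken for a moment while it holds something.
It also fails if it takes over 210 s, if anything falls off the work surface, if the arm or the gripper's body presses on something with over 40 N, if the wrist force passes 120 N, or if a joint passes its speed limit or range.

## Working session

There is one attempt and no reset: what is moved stays moved. The work goes in short steps, Python scripts to look and compute and a shell command to move; the robot and the scene stay as the last step left them, time stands still between calls to the robot, and variables do not carry over. Pictures are saved under pics/ and viewed, about 12 in all and at most 16, crops included, and the job is handed in when it is done.

```bash
ls; mkdir -p pics
python3 - <<'E'
from rig import get_obs, imaging, robot
import cv2,numpy as np
np.set_printoptions(precision=4,suppress=True)
for c in ["top","scene"]:
    im=imaging.camera(c); cv2.imwrite(f"pics/{c}0.png",im[:,:,::-1])
    p=imaging.camera_params(c); print(c,p)
    for t in ["plunger_a","washer","knob_grip","scrap_box","mat"]:
        print(t,[(np.round(d["pixel"],1),round(d["confidence"],2)) for d in imaging.tip_of(c,t)])
print(get_obs())
E
```

```text
pics
top {'camera_matrix': array([[390.3208,   0.    , 316.8884],
       [  0.    , 390.3208, 198.6594],
       [  0.    ,   0.    ,   1.    ]]), 'xyz': array([ 0.4342, -0.0096,  1.1451]), 'rotation': array([-0.7001,  0.7122, -0.0319,  0.0393])}
plunger_a [(array([230.5, 119.8]), 0.65), (array([292.2, 195.2]), 0.63), (array([265.3, 139.9]), 0.5), (array([315.5, 231.8]), 0.46), (array([341.1, 234.6]), 0.46), (array([284.8, 236.2]), 0.43)]
washer [(array([421.3, 216.8]), 0.79), (array([337.1, 145.2]), 0.31)]
knob_grip [(array([418.3, 173. ]), 0.43)]
scrap_box [(array([214.7, 222.3]), 0.85), (array([338.7, 144.9]), 0.26)]
mat [(array([317.4, 211.9]), 0.81), (array([414.4, 287.7]), 0.54)]
scene {'camera_matrix': array([[429.8197,   0.    , 330.2031],
       [  0.    , 429.8197, 193.1895],
       [  0.    ,   0.    ,   1.    ]]), 'xyz': array([0.9457, 0.3742, 0.8563]), 'rotation': array([ 0.3969,  0.8671, -0.2745, -0.1236])}
plunger_a [(array([379.4, 323.8]), 0.87), (array([342. , 236.4]), 0.83), (array([346.7, 188.1]), 0.73), (array([376.3, 202.7]), 0.73), (array([320.6, 311.3]), 0.72), (array([336.2, 369.9]), 0.68), (array([325.6, 168.1]), 0.51)]
washer [(array([252.6, 137.1]), 0.71)]
knob_grip [(array([210.2, 141.7]), 0.56), (array([304.2, 100.2]), 0.23)]
scrap_box [(array([446. , 272.2]), 0.56)]
mat [(array([337. , 202.2]), 0.93)]
{'time': 0.6, 'q': array([-1.5235,  0.5275,  1.4327,  0.    ,  1.1814, -0.1785]), 'joint_velocities': array([ 0.0014,  0.0008,  0.0004,  0.0014, -0.001 ,  0.0003]), 'joint_torque': array([ -0.0008, -43.9745, -17.689 ,   0.0633,   0.0506,  -0.    ]), 'position': array([ 0.14  , -0.6091,  0.2005]), 'tool_rot': array([ 0.7026,  0.0796, -0.7026,  0.0797]), 'ft_force': array([ 0.9534,  0.3704, -0.3926]), 'moment': array([-0.0155,  0.0348,  0.0093]), 'grip_width': 0.08709610089667134}
```

```bash
python3 -c "
import cv2
a=cv2.imread('pics/top0.png')[60:330,170:490];cv2.imwrite('pics/top0c.png',cv2.resize(a,None,fx=2.5,fy=2.2,interpolation=cv2.INTER_CUBIC) if 0 else cv2.resize(a[:, :],(711,600),interpolation=cv2.INTER_CUBIC))"
```

```text
(no output)
```

View pics/top0c.png

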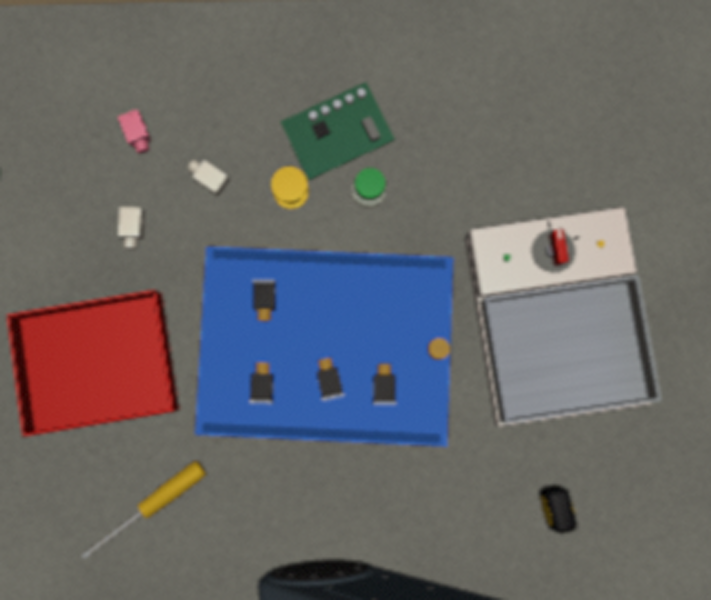

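View pics/scene0.png

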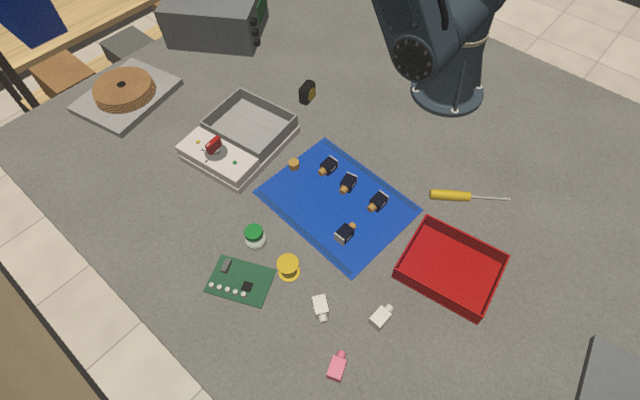

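Top view: four black plungers with brass pins on the mat, at full-image pixels of about (288,194), (288,233), (318,231) and (343,233). The pink and white look-alikes are beyond the mat at the upper left. The washer and knob are on the right, the red box on the left and the tip tin at the mat's right edge.

```bash
cat > h.py <<'E'
from rig import get_obs, imaging, robot
import cv2,numpy as np,sys
from scipy.spatial.transform import Rotation as R
np.set_printoptions(precision=1,suppress=True,linewidth=150)
def ray(c,px,z):   # pixel -> world xy (m) on plane z
    p=imaging.camera_params(c); K=np.array(p["camera_matrix"]); r=np.array(p["rotation"])
    Rm=R.from_quat(r).as_matrix() if r.shape==(4,) else r
    d=Rm@np.linalg.solve(K,[px[0],px[1],1.]); o=np.array(p["xyz"])
    return (o+d*(z-o[2])/d[2])[:2]
def proj(c,P):
    p=imaging.camera_params(c); Rm=R.from_quat(p["rotation"]).as_matrix()
    v=np.array(p["camera_matrix"])@(Rm.T@(np.array(P)-p["xyz"])); return v[:2]/v[2]
def plungers(c="top",show=True):
    im=imaging.camera(c); hsv=cv2.cvtColor(im,cv2.COLOR_RGB2HSV).astype(int)
    out=[]
    for d in imaging.cut_out(c,"plunger_a"):
        m=d["pixels"].astype(bool); v,u=np.nonzero(m)
        if d["confidence"]<.2 or len(u)<40: continue
        H,S,V=hsv[v,u].T
        br=(H>8)&(H<32)&(S>90)&(V>70); dk=(V<75)
        if dk.sum()<30 or br.sum()<5: continue
        W=np.array([ray(c,q,.017) for q in zip(u,v)])*1000
        a=W[br].mean(0)-W[dk].mean(0); yaw=np.degrees(np.arctan2(a[1],a[0]))
        o=W.mean(0); mid=(W@(a/np.linalg.norm(a))); L=np.ptp(mid)
        n=a/np.linalg.norm(a); ctr=o+n*((mid.max()+mid.min())/2-o@n)
        out.append((ctr,yaw)); 
        if show: print(c,"px",u.mean().round(),v.mean().round(),"conf %.2f"%d["confidence"],"centre",ctr,"yaw %.0f"%yaw,"len %.0f sep %.0f"%(L,np.linalg.norm(a)))
    return out
def go(x,y,z,yaw=None):  # mm, yaw (deg) of jaw axis in world; prints tool-frame shift and turn
    s=get_obs(); T=R.from_quat(s["tool_rot"]); p=np.array(s["position"])*1000
    jy=T.as_matrix()[:,1]; cur=np.degrees(np.arctan2(jy[1],jy[0]))
    if yaw is None: yaw=cur
    e=(yaw-cur+90)%180-90
    Y=np.radians(cur+e); yv=np.array([np.cos(Y),np.sin(Y),0]); xv=np.array([0,0,-1.]); G=np.column_stack([xv,yv,np.cross(xv,yv)])
    print("t %.1f"%s["time"],"pos",p,"jaw %.1f"%cur,"q6 %.2f"%s["q"][5],"w %.1f"%(s["grip_width"]*1e3),"F",s["ft_force"])
    print(" shift(tool now)",T.inv().apply(np.array([x,y,z])-p)," after turn axes:",G.T@(np.array([x,y,z])-p),"turn",np.degrees((T.inv()*R.from_matrix(G)).as_rotvec()))
E
python3 - <<'E'
from h import *
A=plungers("top"); B=plungers("scene")
for c in ["top","scene"]:
  for t,z in [("washer",0),("knob_grip",.086),("scrap_box",0),("mat",0),("tip_tin",.003)]:
    print(c,t,[(np.round(ray(c,d["pixel"],z)*1000),round(d["confidence"],2)) for d in imaging.tip_of(c,t)][:2])
go(420,0,200,0)
E
```

```text
top px 287.0 232.0 conf 0.75 centre [454.6  87.8] yaw -5 len 49 sep 22
top px 342.0 233.0 conf 0.47 centre [449.1 -69.9] yaw -2 len 49 sep 22
top px 317.0 231.0 conf 0.44 centre [457.3   2.2] yaw 12 len 48 sep 23
top px 288.0 194.0 conf 0.43 centre [562.   86.2] yaw 179 len 50 sep 22
scene px 328.0 166.0 conf 0.79 centre [445.8 -70.6] yaw 0 len 64 sep 25
scene px 348.0 183.0 conf 0.57 centre [454.3   0.7] yaw 11 len 63 sep 27
scene px 378.0 202.0 conf 0.57 centre [449.9  87. ] yaw -0 len 61 sep 26
scene px 345.0 233.0 conf 0.53 centre [561.7  83.3] yaw 177 len 60 sep 22
top washer [(array([ 483., -305.]), 0.91)]
top knob_grip [(array([ 617., -284.]), 0.7), (array([689., -57.]), 0.39)]
top scrap_box [(array([487., 307.]), 0.96)]
top mat [(array([509.,   2.]), 0.96), (array([712.,  52.]), 0.3)]
top tip_tin [(array([ 488., -142.]), 0.66)]
scene washer [(array([ 497., -294.]), 0.64)]
scene knob_grip [(array([ 608., -290.]), 0.7), (array([729.,  80.]), 0.67)]
scene scrap_box [(array([484., 305.]), 0.62), (array([ 486., -149.]), 0.6)]
scene mat [(array([505.,   9.]), 0.78)]
scene tip_tin [(array([ 487., -149.]), 0.49)]
t 1.3 pos [ 140.  -609.1  200.4] jaw -77.1 q6 -0.18 w 87.0 F [ 0.8  0.3 -0.2]
 shift(tool now) [   0.4 -531.  -409.3]  after turn axes: [   0.4  280.  -609.1] turn [-77.1   0.   -0. ]
```

```bash
python3 -m inch '[[87,[0,-38,-35],[0,0,0]],[87,[0,-38,-35],[0,0,0]],[87,[0,-38,-35],[0,0,0]],[87,[0,-38,-35],[0,0,0]],[87,[0,-38,-35],[0,0,0]],[87,[0,-38,-35],[0,0,0]],[87,[0,-38,-35],[0,0,0]],[87,[0,-38,-35],[0,0,0]],[87,[0,-38,-35],[0,0,0]],[87,[0,-38,-35],[0,0,0]],[87,[0,-38,-35],[0,0,0]],[87,[0,-38,-35],[0,0,0]]]' 20 && python3 -m inch '[[87,[0,0,0],[-10,0,0]],[87,[0,0,0],[-10,0,0]],[87,[0,0,0],[-10,0,0]],[87,[0,0,0],[-10,0,0]],[87,[0,0,0],[-10,0,0]],[87,[0,0,0],[-10,0,0]],[87,[0,0,0],[-10,0,0]],[87,[0,0,0],[-7,0,0]],[87,[0,0,0],[0,0,0]]]' && python3 -c "
from h import *
go(448,-70,100,-2)"
```

```text
time: 2.8
position: [0.4583, -0.0625, 0.2005]
tool_rot: [0.705, 0.072, -0.7, 0.081]
ft_force: [0.5, -1.0, -0.6]
grip_width: 0.0871
time: 3.92
position: [0.4613, -0.0578, 0.2021]
tool_rot: [0.489, 0.504, -0.489, 0.517]
ft_force: [1.0, 0.6, -0.2]
grip_width: 0.0871
t 3.9 pos [461.3 -57.8 202.1] jaw 2.4 q6 -0.40 w 87.1 F [ 1.   0.6 -0.2]
 shift(tool now) [102.  -15.1  10.3]  after turn axes: [102.1 -12.9  12.6] turn [ 4.4  0.7 -0.8]
```

```bash
python3 -m inch '[[87,[50,-14,12],[4.4,0.7,-0.8]],[87,[50,0,0],[0,0,0]],[87,[40,0,0],[0,0,0]],[87,[0,0,0],[0,0,0]]]' 20
python3 - <<'E'
from h import *
go(448,-70,6,-2)
im=imaging.camera("scene"); x,y=proj("scene",(.45,-.07,.03)).astype(int)
cv2.imwrite("pics/s1.png",cv2.resize(im[y-60:y+50,x-80:x+80,::-1],None,fx=4,fy=4,interpolation=cv2.INTER_CUBIC))
E
```

```text
time: 4.42
position: [0.4529, -0.0733, 0.0609]
tool_rot: [0.512, 0.486, -0.51, 0.491]
ft_force: [-0.3, 0.2, 0.1]
grip_width: 0.087
t 4.4 pos [452.9 -73.3  60.9] jaw -2.6 q6 -0.36 w 87.0 F [-0.3  0.2  0.1]
 shift(tool now) [54.8 -5.5 -3.3]  after turn axes: [54.9 -5.  -3.2] turn [-0.6  0.2 -0.5]
```

View pics/s1.png

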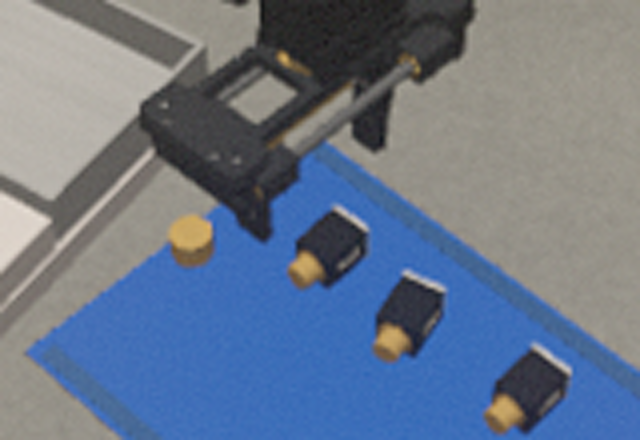

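```bash
python3 -m inch '[[87,[35,-5,-3],[0,0,0]],[87,[15,0,0],[0,0,0]],[87,[4,0,0],[0,0,0]],[87,[0,0,0],[0,0,0]]]' 20 && python3 -c "
from h import *
go(448,-70,6,-2)" && python3 -m inch '[[40,[0,0,0],[0,0,0]],[30,[0,0,0],[0,0,0]],[30,[0,0,0],[0,0,0]],[30,[0,0,0],[0,0,0]],[30,[0,0,0],[0,0,0]],[30,[0,0,0],[0,0,0]],[30,[0,0,0],[0,0,0]],[30,[0,0,0],[0,0,0]],[30,[0,0,0],[0,0,0]],[30,[0,0,0],[0,0,0]]]' 20 && python3 -m inch '[[30,[0,0,0],[0,0,0]],[30,[0,0,0],[0,0,0]],[30,[0,0,0],[0,0,0]],[30,[0,0,0],[0,0,0]]]' 20
```

```text
time: 4.97
position: [0.4571, -0.0734, 0.0138]
tool_rot: [0.516, 0.478, -0.508, 0.497]
ft_force: [0.1, -0.6, -0.1]
grip_width: 0.0872
t 5.0 pos [457.1 -73.4  13.8] jaw -2.7 q6 -0.35 w 87.2 F [ 0.1 -0.6 -0.1]
 shift(tool now) [ 7.5 -9.4 -3. ]  after turn axes: [ 7.8 -9.2 -3.1] turn [-0.7  0.6 -1.6]
time: 6.22
position: [0.4586, -0.0739, 0.0162]
tool_rot: [0.516, 0.477, -0.507, 0.499]
ft_force: [0.2, 0.3, -0.3]
grip_width: 0.0303
time: 6.72
position: [0.4586, -0.0739, 0.0162]
tool_rot: [0.516, 0.477, -0.507, 0.499]
ft_force: [-0.1, -0.4, -0.5]
grip_width: 0.0297
```

Run:
```python
from h import *
plungers("scene")
im=imaging.camera("scene"); x,y=proj("scene",(.45,-.07,.03)).astype(int)
cv2.imwrite("pics/s2.png",cv2.resize(im[y-60:y+50,x-80:x+80,::-1],None,fx=4,fy=4,interpolation=cv2.INTER_CUBIC))
```

```text
scene px 329.0 167.0 conf 0.68 centre [445.5 -68.2] yaw -2 len 64 sep 24
scene px 345.0 233.0 conf 0.64 centre [561.7  83.9] yaw 176 len 60 sep 22
scene px 348.0 183.0 conf 0.58 centre [453.7   0.1] yaw 13 len 67 sep 26
scene px 378.0 202.0 conf 0.58 centre [449.9  87.4] yaw -1 len 64 sep 26
```

View pics/s2.png

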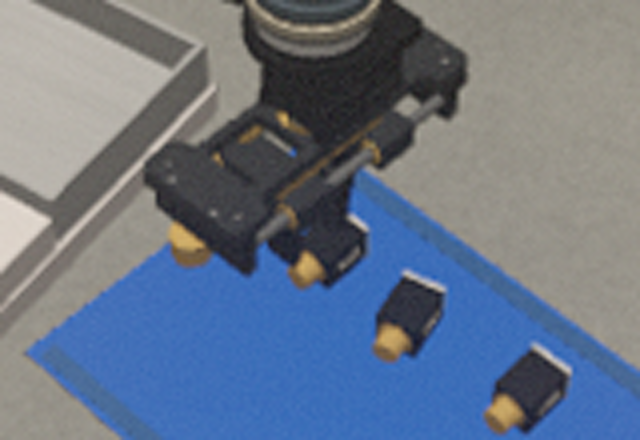

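Run:
```python
from h import *
s=get_obs(); T=R.from_quat(s["tool_rot"]).as_matrix(); p=s["position"]; print(T,p)
out=[]
for c in ["scene","top"]:
    im=imaging.camera(c)[:,:,::-1].copy(); x,y=proj(c,(.45,-.07,.03)).astype(int)
    big=cv2.resize(im[y-40:y+40,x-50:x+50],None,fx=6,fy=6,interpolation=cv2.INTER_CUBIC)
    for P,col in [((0,0,0),(0,0,255)),((0,.015,0),(0,255,0)),((0,-.015,0),(0,255,0)),((-.09,0,0),(255,255,0))]:
        q=(proj(c,p+T@np.array(P))-(x-50,y-40)+.5)*6; cv2.circle(big,tuple(int(v) for v in q),5,col,2)
    out.append(big)
cv2.imwrite("pics/s3.png",cv2.resize(np.vstack(out),None,fx=.62,fy=.62,interpolation=cv2.INTER_AREA))
```

```text
[[ 0.  1. -0.]
 [-0. -0. -1.]
 [-1.  0.  0.]] [ 0.5 -0.1  0. ]
```

View pics/s3.png

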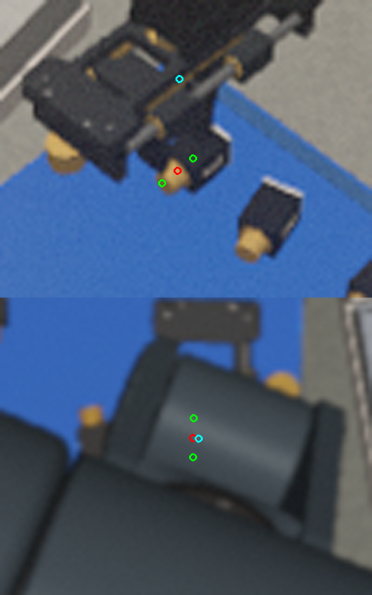

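```bash
python3 - <<'E'
from h import *
b=proj("scene",(.45,-.07,.03)).astype(int)-(80,60)
for P in [(.4529+.0435,-.0733,.0609),(.4529-.0435,-.0733,.0609)]: print((proj("scene",P)-b+.5)*4)
E
python3 -m inch '[[87,[0,0,0],[0,0,0]],[87,[0,0,0],[0,0,0]],[87,[0,0,0],[0,0,0]],[87,[0,0,0],[0,0,0]],[87,[0,0,0],[0,0,0]],[87,[0,0,0],[0,0,0]]]' 20
python3 - <<'E'
from h import *
s=get_obs(); T=R.from_quat(s["tool_rot"]).as_matrix(); p=s["position"]; print(p*1000)
c="scene"
im=imaging.camera(c)[:,:,::-1].copy(); x,y=proj(c,(.45,-.07,.03)).astype(int)
big=cv2.resize(im[y-50:y+40,x-60:x+60],None,fx=6,fy=6,interpolation=cv2.INTER_CUBIC)
for P,col in [((0,0,0),(0,0,255)),((0,.0435,0),(0,255,0)),((0,-.0435,0),(0,255,0)),((-.07,0,0),(255,255,0))]:
    q=(proj(c,p+T@np.array(P))-(x-60,y-50)+.5)*6; cv2.circle(big,tuple(int(v) for v in q),5,col,2)
cv2.imwrite("pics/s4.png",big)
E
```

```text
[268.4 255.2]
[363.9 170.7]
time: 7.72
position: [0.4586, -0.0739, 0.0162]
tool_rot: [0.516, 0.477, -0.507, 0.499]
ft_force: [0.2, -0.2, 0.5]
grip_width: 0.0813
[458.6 -73.9  16.2]
```

View pics/s4.png

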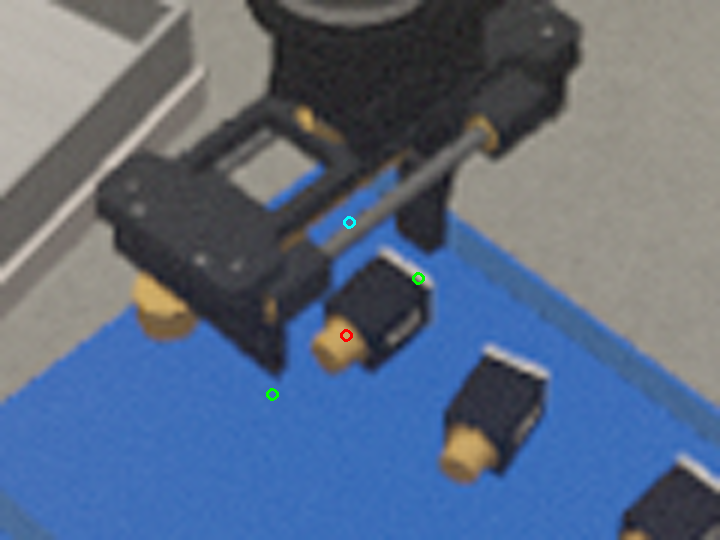

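```bash
python3 -m inch '[[87,[0,-11,-4],[-0.5,0.8,-1.5]],[87,[0,0,0],[0,0,0]],[87,[3,0,0],[0,0,0]],[87,[0,0,0],[0,0,0]],[87,[3,0,0],[0,0,0]],[87,[0,0,0],[0,0,0]]]' 20
python3 - <<'E'
from h import *
go(448,-70,6,-2)
b=np.array((.45,-.07,.02))
for e in np.eye(3): print((proj("scene",b+.01*e)-proj("scene",b)))
E
```

```text
time: 8.52
position: [0.447, -0.069, 0.0093]
tool_rot: [0.511, 0.49, -0.508, 0.49]
ft_force: [-0.5, 0.1, 0.4]
grip_width: 0.0868
t 8.5 pos [447.  -69.    9.3] jaw -2.2 q6 -0.37 w 86.8 F [-0.5  0.1  0.4]
 shift(tool now) [3.3 1.  0.9]  after turn axes: [3.3 1.  0.9] turn [-0.2 -0.2 -0.2]
[-2.7  2.4]
[3.  2.1]
[-0.  -2.5]
```

```bash
python3 -m inch '[[65,[0,0.5,0.5],[0,0,0]],[65,[0,0,0],[0,0,0]],[65,[0,0,0],[0,0,0]],[65,[0,0,0],[0,0,0]],[65,[0,0,0],[0,0,0]]]' 20 
python3 -m inch '[[65,[4,0,0],[0,0,0]],[65,[0,0,0],[0,0,0]]]' 
python3 -m inch '[[65,[3,0,0],[0,0,0]],[65,[0,0,0],[0,0,0]]]'
python3 - <<'E'
from h import *
go(448,-70,6,-2)
s=get_obs(); T=R.from_quat(s["tool_rot"]).as_matrix(); p=s["position"]
c="scene"
im=imaging.camera(c)[:,:,::-1].copy(); x,y=proj(c,(.45,-.07,.03)).astype(int)
big=cv2.resize(im[y-50:y+40,x-60:x+60],None,fx=6,fy=6,interpolation=cv2.INTER_CUBIC)
for P,col in [((0,0,0),(0,0,255)),((0,.0325,0),(0,255,0)),((0,-.0325,0),(0,255,0)),((-.07,0,0),(255,255,0))]:
    q=(proj(c,p+T@np.array(P))-(x-60,y-50)+.5)*6; cv2.circle(big,tuple(int(v) for v in q),5,col,2)
cv2.imwrite("pics/s5.png",big)
E
```

```text
time: 9.15
position: [0.4477, -0.0697, 0.0093]
tool_rot: [0.511, 0.49, -0.508, 0.49]
ft_force: [-0.4, 0.4, 0.4]
grip_width: 0.0652
time: 9.4
position: [0.4477, -0.0696, 0.0051]
tool_rot: [0.511, 0.49, -0.508, 0.49]
ft_force: [0.5, -0.2, -0.4]
grip_width: 0.0651
time: 9.65
position: [0.4477, -0.0696, 0.0017]
tool_rot: [0.511, 0.49, -0.508, 0.49]
ft_force: [0.0, -0.5, -0.7]
grip_width: 0.0648
t 9.7 pos [447.7 -69.6   1.7] jaw -2.2 q6 -0.37 w 64.8 F [ 0.  -0.5 -0.7]
 shift(tool now) [-4.3  0.4  0.4]  after turn axes: [-4.3  0.4  0.4] turn [-0.2 -0.2 -0.2]
```

View pics/s5.png

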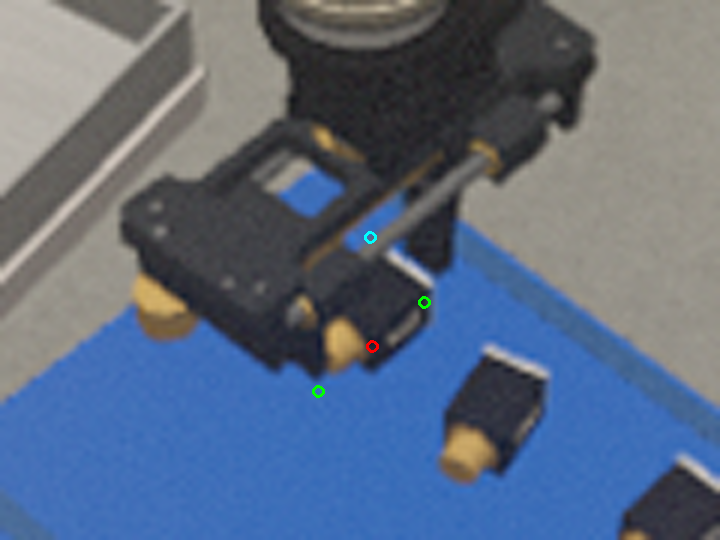

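```bash
for i in 1 2; do python3 -m inch '[[65,[2.5,0,0],[0,0,0]],[65,[0,0,0],[0,0,0]]]' | egrep 'pos|force'; done
python3 -m inch '[[35,[0,0,0],[0,0,0]],[35,[0,0,0],[0,0,0]],[35,[0,0,0],[0,0,0]],[35,[0,0,0],[0,0,0]],[35,[0,0,0],[0,0,0]],[35,[0,0,0],[0,0,0]],[35,[0,0,0],[0,0,0]],[35,[0,0,0],[0,0,0]]]' 20
python3 -m inch '[[35,[0,0,0],[0,0,0]],[35,[0,0,0],[0,0,0]],[35,[0,0,0],[0,0,0]]]' 20
```

```text
position: [0.4478, -0.0696, -0.0008]
ft_force: [0.6, 0.6, -0.1]
position: [0.4478, -0.0697, -0.0035]
ft_force: [-1.0, -0.2, 0.6]
time: 11.2
position: [0.4475, -0.0695, -0.0034]
tool_rot: [0.511, 0.49, -0.508, 0.49]
ft_force: [-0.8, 0.4, 1.3]
grip_width: 0.0488
time: 11.58
position: [0.4474, -0.0695, -0.0034]
tool_rot: [0.511, 0.49, -0.508, 0.49]
ft_force: [-0.6, 0.6, 0.8]
grip_width: 0.0482
```

```bash
python3 -m inch '[[35,[0,0,0],[0,0,0]],[35,[0,0,0],[0,0,0]],[35,[0,0,0],[0,0,0]],[35,[0,0,0],[0,0,0]],[35,[0,0,0],[0,0,0]],[35,[0,0,0],[0,0,0]]]' 20 | egrep width
python3 -m inch '[[35,[-15,0,0],[0,0,0]],[35,[-30,0,0],[0,0,0]],[35,[-40,0,0],[0,0,0]],[35,[-40,0,0],[0,0,0]],[35,[0,0,0],[0,0,0]]]' 20
python3 - <<'E'
from h import *
go(487,307,130,0)
s=get_obs()
c="scene"
im=imaging.camera(c)[:,:,::-1].copy(); x,y=proj(c,s["position"]).astype(int)
cv2.imwrite("pics/s6.png",cv2.resize(im[y-50:y+40,x-60:x+60],None,fx=6,fy=6,interpolation=cv2.INTER_CUBIC))
E
```

```text
grip_width: 0.0487
time: 12.95
position: [0.4472, -0.07, 0.1241]
tool_rot: [0.511, 0.491, -0.508, 0.49]
ft_force: [-0.1, 0.1, -2.0]
grip_width: 0.0484
t 12.9 pos [447.2 -70.  124.1] jaw -2.2 q6 -0.37 w 48.4 F [-0.1  0.1 -2. ]
 shift(tool now) [  -4.4   25.1 -378.2]  after turn axes: [  -5.9   39.8 -377. ] turn [-2.2 -0.2 -0.1]
```

View pics/s6.png

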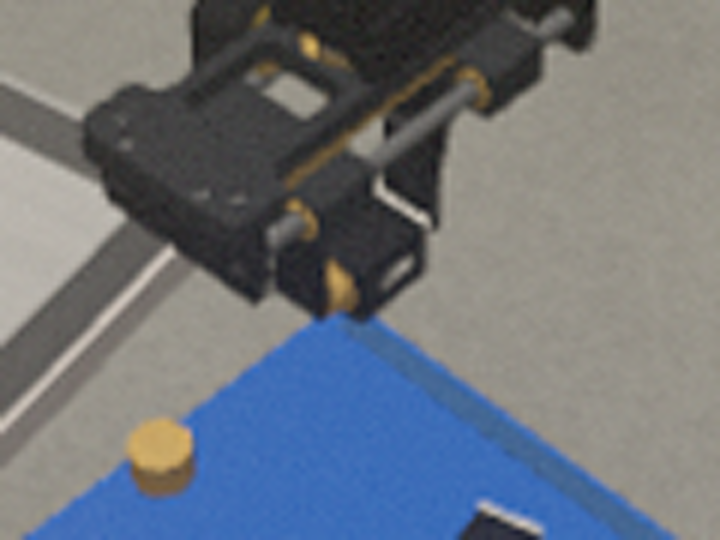

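```bash
python3 -m inch '[[35,[0,6,-52],[0,0,0]],[35,[0,6,-52],[0,0,0]],[35,[0,6,-52],[0,0,0]],[35,[0,6,-52],[0,0,0]],[35,[0,6,-52],[0,0,0]],[35,[0,6,-52],[0,0,0]],[35,[0,6,-52],[0,0,0]],[35,[0,6,-52],[0,0,0]],[35,[0,0,0],[0,0,0]]]' 20
python3 -c "
from h import *
go(487,350,2,0)"
```

```text
time: 14.12
position: [0.506, 0.3539, 0.106]
tool_rot: [-0.504, -0.495, 0.518, -0.482]
ft_force: [-0.2, -0.4, -1.5]
grip_width: 0.0482
t 14.1 pos [506.  353.9 106. ] jaw -2.6 q6 0.46 w 48.2 F [-0.2 -0.4 -1.5]
 shift(tool now) [104.4 -16.1   4.6]  after turn axes: [104.  -19.    3.9] turn [-2.6  0.1  1.5]
```

```bash
python3 -m inch '[[35,[0,-17,4],[-2,0,1.5]],[35,[40,0,0],[0,0,0]],[35,[30,0,0],[0,0,0]],[35,[0,0,0],[0,0,0]]]' 20
python3 -c "
from h import *
go(487,350,2,0)"
```

```text
time: 14.62
position: [0.4827, 0.3454, 0.0277]
tool_rot: [-0.497, -0.499, 0.507, -0.497]
ft_force: [-0.8, 0.2, -0.8]
grip_width: 0.0487
t 14.6 pos [482.7 345.4  27.7] jaw -0.5 q6 0.45 w 48.7 F [-0.8  0.2 -0.8]
 shift(tool now) [25.6  4.6 -4.8]  after turn axes: [25.7  4.3 -4.6] turn [-0.5  0.5  0.7]
```

```bash
python3 -m inch '[[35,[15,4,-4],[0,0,0]],[35,[6,0,0],[0,0,0]],[35,[0,0,0],[0,0,0]]]' 20
python3 -m inch '[[35,[3,0,0],[0,0,0]],[35,[0,0,0],[0,0,0]],[75,[0,0,0],[0,0,0]],[75,[0,0,0],[0,0,0]],[75,[0,0,0],[0,0,0]],[75,[0,0,0],[0,0,0]],[75,[0,0,0],[0,0,0]],[75,[0,0,0],[0,0,0]]]' 20
python3 -m inch '[[87,[-10,0,0],[0,0,0]],[87,[-40,0,0],[0,0,0]],[87,[-50,0,0],[0,0,0]],[87,[-20,0,0],[0,0,0]]]' 20
python3 - <<'E'
from h import *
go(453,88,120,-4)
plungers("scene")
im=imaging.camera("scene")[:,:,::-1]
cv2.imwrite("pics/s7.png",im[140:330,290:530])
E
```

```text
time: 15.0
position: [0.4878, 0.3487, 0.006]
tool_rot: [-0.498, -0.498, 0.507, -0.497]
ft_force: [-0.0, 0.1, -0.6]
grip_width: 0.0482
time: 16.0
position: [0.4894, 0.3496, 0.0053]
tool_rot: [-0.499, -0.498, 0.506, -0.498]
ft_force: [0.5, 0.2, 0.6]
grip_width: 0.0748
time: 16.5
position: [0.4892, 0.3498, 0.1282]
tool_rot: [-0.498, -0.498, 0.507, -0.497]
ft_force: [-0.4, -0.3, 0.2]
grip_width: 0.0869
t 16.5 pos [489.2 349.8 128.2] jaw -0.6 q6 0.45 w 86.9 F [-0.4 -0.3  0.2]
 shift(tool now) [ 10.7 -33.5 262.1]  after turn axes: [  8.2 -17.8 263.7] turn [3.4 0.5 0.6]
scene px 348.0 183.0 conf 0.84 centre [454.9   0.9] yaw 13 len 64 sep 27
scene px 344.0 233.0 conf 0.83 centre [562.6  83. ] yaw 176 len 59 sep 22
scene px 378.0 202.0 conf 0.75 centre [449.8  87.9] yaw -1 len 61 sep 26
scene px 307.0 92.0 conf 0.56 centre [ 278.3 -294.9] yaw 103 len 52 sep 19
scene px 466.0 282.0 conf 0.53 centre [489.1 348.6] yaw 1 len 57 sep 24
```

View pics/s7.png

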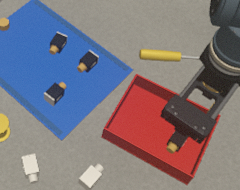

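```bash
python3 -m inch '[[87,[0,-6,52],[3,0.5,0.6]],[87,[0,-5,52],[0,0,0]],[87,[0,-4,52],[0,0,0]],[87,[0,-4,52],[0,0,0]],[87,[0,0,50],[0,0,0]],[87,[0,0,0],[0,0,0]]]' 20
python3 -c "
from h import *
go(452.5,88,60,-3)"
```

```text
time: 17.4
position: [0.4503, 0.0859, 0.12]
tool_rot: [-0.512, -0.487, 0.519, -0.482]
ft_force: [0.5, 0.1, -0.3]
grip_width: 0.0869
t 17.4 pos [450.3  85.9 120. ] jaw -3.5 q6 0.01 w 86.9 F [ 0.5  0.1 -0.3]
 shift(tool now) [60.   2.8 -2.3]  after turn axes: [60.   2.1 -2.2] turn [-0.5  0.1  0.7]
```

```bash
python3 -m inch '[[87,[40,2,-2],[0,0,0.7]],[87,[40,0,0],[0,0,0]],[70,[0,0,0],[0,0,0]]]' 20
python3 -c "
from h import *
plungers('scene')
go(452.5,88,-3,-3)"
```

```text
time: 17.77
position: [0.4516, 0.0889, 0.0368]
tool_rot: [-0.515, -0.484, 0.516, -0.484]
ft_force: [0.6, 0.0, -0.7]
grip_width: 0.0826
scene px 345.0 233.0 conf 0.73 centre [561.8  83.5] yaw 175 len 57 sep 22
scene px 467.0 285.0 conf 0.63 centre [493.6 354.1] yaw -6 len 63 sep 27
scene px 379.0 203.0 conf 0.61 centre [451.1  90.7] yaw -10 len 62 sep 25
t 17.9 pos [453.8  88.8  39.1] jaw -3.6 q6 0.02 w 76.1 F [-0.4  0.7 -0.3]
 shift(tool now) [42.1 -1.5  0.8]  after turn axes: [42.1 -1.3  0.8] turn [-0.6  0.1 -0.3]
```

```bash
python3 -m inch '[[72,[25,-1,0],[0,0,0]],[70,[12,0,0],[0,0,0]],[70,[2,0,0],[0,0,0]],[70,[0,0,0],[0,0,0]]]' 20
python3 -c "
from h import *
go(452.5,88,-3,-3)"
```

```text
time: 18.38
position: [0.4574, 0.0901, 0.0039]
tool_rot: [0.518, 0.481, -0.511, 0.489]
ft_force: [0.2, 0.2, 0.6]
grip_width: 0.0703
t 18.4 pos [457.4  90.1   3.9] jaw -3.4 q6 0.02 w 70.3 F [0.2 0.2 0.6]
 shift(tool now) [ 6.8 -4.9  2.4]  after turn axes: [ 6.9 -4.8  2.3] turn [-0.4  0.  -0.9]
```

```bash
python3 -m inch '[[70,[0,-5,2],[0,0,-1]],[70,[4,0,0],[0,0,0]],[70,[3,0,0],[0,0,0]],[70,[0,0,0],[0,0,0]]]' 20
python3 -m inch '[[30,[0,0,0],[0,0,0]],[30,[0,0,0],[0,0,0]],[30,[0,0,0],[0,0,0]],[30,[0,0,0],[0,0,0]],[30,[0,0,0],[0,0,0]],[30,[0,0,0],[0,0,0]],[30,[0,0,0],[0,0,0]],[30,[0,0,0],[0,0,0]],[30,[0,0,0],[0,0,0]],[30,[0,0,0],[0,0,0]],[30,[0,0,0],[0,0,0]],[30,[0,0,0],[0,0,0]]]' 20
```

```text
time: 18.88
position: [0.453, 0.0882, -0.0022]
tool_rot: [-0.515, -0.485, 0.515, -0.485]
ft_force: [0.5, -1.0, -0.1]
grip_width: 0.0703
time: 20.38
position: [0.4507, 0.0883, -0.0022]
tool_rot: [-0.513, -0.486, 0.516, -0.484]
ft_force: [-0.5, -0.4, 1.5]
grip_width: 0.0447
```

```bash
python3 -m inch '[[30,[-15,0,0],[0,0,0]],[30,[-40,0,0],[0,0,0]],[30,[-50,0,0],[0,0,0]],[30,[-50,0,0],[0,0,0]],[30,[0,0,0],[0,0,0]],[30,[0,0,0],[0,0,0]]]' 20
python3 -c "
from h import *
im=cv2.imread('pics/top0.png')
f=lambda a,b,z:ray('top',(170+a/2.222,60+b/2.222),z)*1000
print('rim corners',[f(a,b,.065) for a,b in [(482,295),(638,278),(658,400),(500,424)]])
print('pan',f(570,348,.06),'knob',f(558,246,.09))
print([ (np.round(ray('top',d['box'][:2],.04)*1000),d['box'],d['confidence']) for d in imaging.cut_out('top','washer')][:1] if imaging.camera('top') is not None else 0)
go(480,-265,140,5)"
```

```text
time: 21.12
position: [0.4551, 0.088, 0.156]
tool_rot: [0.515, 0.484, -0.515, 0.485]
ft_force: [-0.3, -1.2, -1.5]
grip_width: 0.0444
rim corners [array([ 556.4, -194.2]), array([ 574.3, -389.7]), array([ 422.3, -406.3]), array([ 396.1, -210.8])]
pan [ 488.5 -302.3] knob [ 612.5 -285.2]
[(array([ 526., -303.]), [424.3, 203.8, 86.8, 99.3], 0.58)]
t 21.2 pos [454.9  88.  155.4] jaw -3.5 q6 0.01 w 44.5 F [-0.3 -0.1 -1. ]
 shift(tool now) [ 15.6  46.6 350.8]  after turn axes: [ 15.4  -5.8 353.9] turn [-8.5  0.   0. ]
```

```bash
python3 -m inch '[[30,[0,7,49],[0,0,0]],[30,[0,7,49],[0,0,0]],[30,[0,7,49],[0,0,0]],[30,[0,7,49],[0,0,0]],[30,[0,7,49],[0,0,0]],[30,[0,7,49],[0,0,0]],[30,[0,7,49],[0,0,0]],[30,[0,0,0],[-10,0,0]],[30,[0,0,0],[0,0,0]]]' 20
python3 -c "
from h import *
go(483,-257,28,7)"
```

```text
time: 22.35
position: [0.478, -0.2652, 0.1377]
tool_rot: [0.468, 0.538, -0.471, 0.519]
ft_force: [0.1, 0.7, -1.0]
grip_width: 0.0448
t 22.4 pos [ 478.  -265.2  137.7] jaw 6.8 q6 -0.82 w 44.8 F [ 0.1  0.7 -1. ]
 shift(tool now) [109.6   8.3  -5.8]  after turn axes: [109.7   6.   -7.5] turn [-0.2 -0.9  1.2]
```

```bash
python3 -m inch '[[30,[0,7,-7],[0,-0.9,1.2]],[30,[40,0,0],[0,0,0]],[30,[40,0,0],[0,0,0]],[30,[0,0,0],[0,0,0]]]' 20
python3 -c "
from h import *
go(483,-257,26,7)"
```

```text
time: 22.85
position: [0.4846, -0.2521, 0.0548]
tool_rot: [0.471, 0.528, -0.47, 0.527]
ft_force: [0.3, 0.2, -1.2]
grip_width: 0.0446
t 22.9 pos [ 484.6 -252.1   54.8] jaw 6.5 q6 -0.80 w 44.6 F [ 0.3  0.2 -1.2]
 shift(tool now) [28.8 -2.2  4.7]  after turn axes: [28.8 -2.2  4.7] turn [-0.5 -0.1 -0. ]
```

```bash
python3 -m inch '[[30,[18,-2,4],[0,0,0]],[30,[6,0,0],[0,0,0]],[30,[3,0,0],[0,0,0]],[30,[0,0,0],[0,0,0]]]' 20
python3 -m inch '[[70,[0,0,0],[0,0,0]],[70,[0,0,0],[0,0,0]],[70,[0,0,0],[0,0,0]],[70,[0,0,0],[0,0,0]],[70,[0,0,0],[0,0,0]],[70,[0,0,0],[0,0,0]],[70,[0,0,0],[0,0,0]]]' 20
python3 -m inch '[[70,[-10,0,0],[0,0,0]],[70,[-40,0,0],[0,0,0]],[70,[-50,0,0],[0,0,0]],[87,[-20,0,0],[0,0,0]]]' 20
python3 - <<'E'
from h import *
go(455,1,130,12)
plungers("scene")
E
```

```text
time: 23.35
position: [0.4862, -0.2552, 0.0317]
tool_rot: [0.472, 0.525, -0.47, 0.53]
ft_force: [-0.7, -0.1, -0.7]
grip_width: 0.0446
time: 24.22
position: [0.4873, -0.2561, 0.0337]
tool_rot: [0.472, 0.524, -0.47, 0.531]
ft_force: [0.3, 0.1, 0.2]
grip_width: 0.0699
time: 24.72
position: [0.4852, -0.2548, 0.1567]
tool_rot: [0.472, 0.525, -0.47, 0.53]
ft_force: [0.6, 0.5, 0.0]
grip_width: 0.0741
t 24.7 pos [ 485.2 -254.8  156.7] jaw 6.5 q6 -0.80 w 74.1 F [0.6 0.5 0. ]
 shift(tool now) [  26.    -1.2 -257.7]  after turn axes: [  26.7   23.6 -256.5] turn [-5.5  0.2 -0.3]
scene px 468.0 285.0 conf 0.89 centre [494.  354.1] yaw -5 len 64 sep 27
scene px 307.0 92.0 conf 0.68 centre [ 279.3 -295.8] yaw 103 len 58 sep 19
scene px 264.0 131.0 conf 0.62 centre [ 467.2 -277.2] yaw 10 len 71 sep 27
scene px 347.0 183.0 conf 0.60 centre [454.6  -0.1] yaw 13 len 68 sep 27
scene px 345.0 233.0 conf 0.52 centre [561.1  83.3] yaw 176 len 60 sep 22
```

```bash
python3 -m inch '[[87,[0,0,-51],[0,0,0]],[87,[0,0,-51],[0,0,0]],[87,[0,0,-51],[0,0,0]],[87,[0,0,-51],[0,0,0]],[87,[10,0,-50],[0,0,0]],[87,[10,0,0],[-6,0,0]],[87,[0,0,0],[0,0,0]]]' 20
python3 -c "
from h import *
go(456.5,1.5,40,12.5)"
```

```text
time: 25.7
position: [0.453, 0.0047, 0.1304]
tool_rot: [0.443, 0.551, -0.443, 0.552]
ft_force: [-0.4, 0.2, 0.4]
grip_width: 0.087
t 25.7 pos [453.    4.7 130.4] jaw 12.5 q6 -0.45 w 87.0 F [-0.4  0.2  0.4]
 shift(tool now) [90.4  2.7  3.7]  after turn axes: [90.4  2.8  3.9] turn [-0.   0.1 -0.1]
```

```bash
python3 -m inch '[[87,[45,1,3],[0,0,0]],[75,[42,-2,0],[0,0,0]],[70,[0,0,0],[0,0,0]],[70,[25,-3,0],[0,0,0]],[70,[0,0,0],[0,0,0]]]' 20
python3 -c "
from h import *
go(456.5,1.5,-3,12.5)"
```

```text
time: 26.32
position: [0.4539, -0.0022, 0.0184]
tool_rot: [0.447, 0.546, -0.445, 0.552]
ft_force: [-0.8, -0.1, -0.5]
grip_width: 0.0701
t 26.3 pos [453.9  -2.2  18.4] jaw 11.8 q6 -0.46 w 70.1 F [-0.8 -0.1 -0.5]
 shift(tool now) [21.4  3.2 -3.2]  after turn axes: [21.4  3.4 -3. ] turn [-0.7  0.3 -0.4]
```

```bash
python3 -m inch '[[70,[8,3,-3],[-0.7,0,0]],[70,[8,0,0],[0,0,0]],[70,[5,0,0],[0,0,0]],[70,[2,0,0],[0,0,0]],[70,[0,0,0],[0,0,0]]]' 20
python3 -c "
from h import *
go(456.5,1.5,-3,12.5)"
```

```text
time: 26.95
position: [0.4602, 0.0006, -0.0022]
tool_rot: [0.445, 0.546, -0.44, 0.557]
ft_force: [-0.2, 0.2, -0.4]
grip_width: 0.07
t 26.9 pos [460.2   0.6  -2.2] jaw 12.5 q6 -0.46 w 70.0 F [-0.2  0.2 -0.4]
 shift(tool now) [ 0.7 -3.4 -1.6]  after turn axes: [ 0.8 -3.4 -1.6] turn [ 0.   0.5 -0.8]
```

```bash
python3 -m inch '[[70,[0,-3.5,-1.5],[0,0.5,-0.8]],[30,[0,0,0],[0,0,0]],[30,[0,0,0],[0,0,0]],[30,[0,0,0],[0,0,0]],[30,[0,0,0],[0,0,0]],[30,[0,0,0],[0,0,0]],[30,[0,0,0],[0,0,0]],[30,[0,0,0],[0,0,0]],[30,[0,0,0],[0,0,0]],[30,[0,0,0],[0,0,0]],[30,[0,0,0],[0,0,0]],[30,[0,0,0],[0,0,0]]]' 20
python3 -m inch '[[30,[0,0,0],[0,0,0]],[30,[0,0,0],[0,0,0]],[30,[-15,0,0],[0,0,0]],[30,[-40,0,0],[0,0,0]],[30,[-50,0,0],[0,0,0]],[30,[-40,0,0],[0,0,0]],[30,[0,0,0],[0,0,0]],[30,[0,0,0],[0,0,0]]]' 20
```

```text
time: 28.45
position: [0.4556, 0.0014, -0.002]
tool_rot: [0.442, 0.552, -0.443, 0.551]
ft_force: [0.2, -0.7, 1.1]
grip_width: 0.0466
time: 29.45
position: [0.4556, 0.0015, 0.1454]
tool_rot: [0.442, 0.553, -0.443, 0.55]
ft_force: [-0.2, -0.0, -0.7]
grip_width: 0.046
```

```bash
python3 -m inch '[[30,[0,16,-47],[0,0,0]],[30,[0,16,-47],[0,0,0]],[30,[0,16,-47],[0,0,0]],[30,[0,16,-47],[0,0,0]],[30,[0,15,-47],[0,0,0]],[30,[0,12,-47],[0,0,0]],[30,[0,0,0],[10,0,0]],[30,[0,0,0],[0,0,0]]]' 20
python3 -c "
from h import *
go(487,302,4,3)"
```

```text
time: 30.45
position: [0.478, 0.3033, 0.1287]
tool_rot: [0.482, 0.515, -0.499, 0.503]
ft_force: [-0.3, -0.1, -1.0]
grip_width: 0.0461
t 30.4 pos [478.  303.3 128.7] jaw 2.1 q6 0.32 w 46.1 F [-0.3 -0.1 -1. ]
 shift(tool now) [124.3  12.6   1.2]  after turn axes: [124.7   8.9   1.7] turn [-0.9  0.2  1.7]
```

```bash
python3 -m inch '[[30,[40,10,1],[0,0,1.7]],[30,[40,0,0],[0,0,0]],[30,[25,0,0],[0,0,0]],[30,[0,0,0],[0,0,0]]]' 20
python3 -c "
from h import *
go(487,302,4,3)"
```

```text
time: 30.95
position: [0.4852, 0.2993, 0.0165]
tool_rot: [0.486, 0.511, -0.491, 0.511]
ft_force: [-0.5, 0.2, -0.7]
grip_width: 0.0459
t 30.9 pos [485.2 299.3  16.5] jaw 2.6 q6 0.32 w 45.9 F [-0.5  0.2 -0.7]
 shift(tool now) [12.5  2.  -2.7]  after turn axes: [12.5  1.9 -2.6] turn [-0.4  0.3  0.3]
```

```bash
python3 -m inch '[[30,[8,2,-2],[0,0,0]],[30,[4,0,0],[0,0,0]],[30,[0,0,0],[0,0,0]],[65,[0,0,0],[0,0,0]],[65,[0,0,0],[0,0,0]],[65,[0,0,0],[0,0,0]],[65,[0,0,0],[0,0,0]],[65,[0,0,0],[0,0,0]],[65,[0,0,0],[0,0,0]],[65,[0,0,0],[0,0,0]]]' 20
python3 -m inch '[[65,[-10,0,0],[0,0,0]],[65,[-40,0,0],[0,0,0]],[65,[-50,0,0],[0,0,0]],[87,[-20,0,0],[0,0,0]]]' 20
python3 - <<'E'
from h import *
go(562.5,85,120,-3)
plungers("scene"); plungers("top")
E
```

```text
time: 32.2
position: [0.4901, 0.302, 0.0075]
tool_rot: [0.488, 0.51, -0.489, 0.513]
ft_force: [-0.7, 0.5, 0.0]
grip_width: 0.065
time: 32.7
position: [0.4889, 0.3019, 0.1304]
tool_rot: [0.486, 0.511, -0.49, 0.512]
ft_force: [0.9, 0.6, -0.5]
grip_width: 0.0692
t 32.7 pos [488.9 301.9 130.4] jaw 2.7 q6 0.32 w 69.2 F [ 0.9  0.6 -0.5]
 shift(tool now) [ 11.2  63.5 220. ]  after turn axes: [ 10.4  84.9 212.7] turn [5.7 0.3 0.2]
scene px 447.0 267.0 conf 0.89 centre [486.1 300.7] yaw 4 len 60 sep 26
scene px 468.0 285.0 conf 0.65 centre [493.3 354. ] yaw -5 len 66 sep 27
scene px 264.0 132.0 conf 0.62 centre [ 468.7 -277.1] yaw 11 len 68 sep 27
scene px 345.0 233.0 conf 0.52 centre [560.3  83.7] yaw 176 len 61 sep 22
top px 408.0 218.0 conf 0.66 centre [ 488.  -260.7] yaw 5 len 53 sep 23
top px 213.0 221.0 conf 0.45 centre [489.9 302. ] yaw 1 len 50 sep 23
top px 288.0 194.0 conf 0.44 centre [562.  85.] yaw 179 len 50 sep 22
```

```bash
python3 -m inch '[[87,[0,16,54],[0,0,0]],[87,[0,16,54],[0,0,0]],[87,[0,16,54],[0,0,0]],[87,[0,16,54],[0,0,0]],[87,[0,0,0],[5,0,0]],[87,[30,0,0],[0,0,0]],[87,[30,0,0],[0,0,0]],[75,[0,0,0],[0,0,0]]]' 20
python3 -c "
from h import *
go(562,85,-3,-3)"
```

```text
time: 33.9
position: [0.5547, 0.0804, 0.0537]
tool_rot: [-0.502, -0.494, 0.52, -0.483]
ft_force: [0.5, 0.2, 0.3]
grip_width: 0.0822
t 33.9 pos [554.7  80.4  53.7] jaw -2.5 q6 0.00 w 82.2 F [0.5 0.2 0.3]
 shift(tool now) [56.4  8.7 -5.3]  after turn axes: [56.7  7.  -5. ] turn [0.5 0.5 1.6]
```

```bash
python3 -m inch '[[75,[10,8,-5],[0.5,0.5,1.6]],[75,[20,0,0],[0,0,0]],[72,[15,0,0],[0,0,0]],[72,[0,0,0],[0,0,0]]]' 20
python3 -c "
from h import *
go(562,85,-3,-3)"
```

```text
time: 34.4
position: [0.5628, 0.0856, 0.0074]
tool_rot: [-0.513, -0.487, 0.513, -0.486]
ft_force: [-0.1, 0.1, -0.2]
grip_width: 0.0724
t 34.4 pos [562.8  85.6   7.4] jaw -3.0 q6 0.00 w 72.4 F [-0.1  0.1 -0.2]
 shift(tool now) [10.4 -0.8  0.6]  after turn axes: [10.4 -0.8  0.6] turn [ 0.  -0.1  0.1]
```

```bash
python3 -m inch '[[70,[4,-1,0],[0,0,0]],[70,[4,-1,0],[0,0,0]],[70,[2,0,0],[0,0,0]],[70,[0,0,0],[0,0,0]],[30,[0,0,0],[0,0,0]],[30,[0,0,0],[0,0,0]],[30,[0,0,0],[0,0,0]],[30,[0,0,0],[0,0,0]],[30,[0,0,0],[0,0,0]],[30,[0,0,0],[0,0,0]],[30,[0,0,0],[0,0,0]],[30,[0,0,0],[0,0,0]]]' 20
python3 -m inch '[[30,[0,0,0],[0,0,0]],[30,[0,0,0],[0,0,0]],[30,[0,0,0],[0,0,0]],[30,[0,0,0],[0,0,0]],[30,[0,0,0],[0,0,0]],[30,[0,0,0],[0,0,0]],[30,[0,0,0],[0,0,0]],[30,[0,0,0],[0,0,0]]]' 20
```

```text
time: 35.9
position: [0.5624, 0.0857, -0.0011]
tool_rot: [0.514, 0.486, -0.512, 0.487]
ft_force: [-0.4, -0.8, 0.8]
grip_width: 0.0478
time: 36.9
position: [0.5624, 0.0857, -0.0011]
tool_rot: [0.514, 0.486, -0.512, 0.487]
ft_force: [0.1, -0.1, 0.4]
grip_width: 0.0477
```

```bash
python3 -m inch '[[30,[-15,0,0],[0,0,0]],[30,[-40,0,0],[0,0,0]],[30,[-50,0,0],[0,0,0]],[30,[-20,0,0],[0,0,0]],[30,[0,-21,-42],[0,0,0]],[30,[0,-21,-42],[0,0,0]],[30,[0,-21,-42],[0,0,0]],[30,[0,-21,-42],[0,0,0]],[30,[0,0,0],[0,0,0]]]' 20
python3 -c "
from h import *
go(487,254,4,3)"
```

```text
time: 38.02
position: [0.4875, 0.2619, 0.136]
tool_rot: [0.518, 0.484, -0.51, 0.489]
ft_force: [-0.3, -0.8, -0.8]
grip_width: 0.0479
t 38.0 pos [487.5 261.9 136. ] jaw -3.2 q6 0.35 w 47.9 F [-0.3 -0.8 -0.8]
 shift(tool now) [132.   -1.8   8.4]  after turn axes: [132.   -0.9   7.9] turn [-6.2 -0.2 -0.7]
```

```bash
python3 -m inch '[[30,[40,0,8],[-6,0,-0.7]],[30,[40,0,0],[0,0,0]],[30,[30,0,0],[0,0,0]],[30,[0,0,0],[0,0,0]]]' 20
python3 -c "
from h import *
go(487,254,4,3)"
```

```text
time: 38.52
position: [0.4923, 0.2528, 0.0276]
tool_rot: [0.49, 0.512, -0.483, 0.515]
ft_force: [-0.8, 0.1, -0.4]
grip_width: 0.0475
t 38.5 pos [492.3 252.8  27.6] jaw 3.1 q6 0.22 w 47.5 F [-0.8  0.1 -0.4]
 shift(tool now) [23.5 -5.5 -1.4]  after turn axes: [23.6 -5.2 -1.4] turn [ 0.1 -0.2 -0.6]
```

```bash
python3 -m inch '[[30,[12,-5,-1],[0,0,0]],[30,[8,0,0],[0,0,0]],[30,[3,0,0],[0,0,0]],[30,[0,0,0],[0,0,0]],[65,[0,0,0],[0,0,0]],[65,[0,0,0],[0,0,0]],[65,[0,0,0],[0,0,0]],[65,[0,0,0],[0,0,0]],[65,[0,0,0],[0,0,0]],[65,[0,0,0],[0,0,0]],[65,[0,0,0],[0,0,0]]]' 20
python3 -m inch '[[65,[-10,0,0],[0,0,0]],[65,[-40,0,0],[0,0,0]],[65,[-50,0,0],[0,0,0]],[87,[-50,0,0],[0,0,0]],[87,[-20,0,0],[0,0,0]]]' 20
python3 - <<'E'
from h import *
go(613,-285,180,7)
plungers("scene"); plungers("top")
for c in ["top","scene"]:
  print(c,[(ray(c,d["pixel"],.086)*1000,round(d["confidence"],2)) for d in imaging.tip_of(c,"knob_grip")][:2])
  im=imaging.camera(c); hsv=cv2.cvtColor(im,cv2.COLOR_RGB2HSV)
  x,y=proj(c,(.612,-.287,.09)).astype(int); m=np.zeros(im.shape[:2],np.uint8); m[y-18:y+18,x-18:x+18]=1
  r=((hsv[...,0]<8)|(hsv[...,0]>172))&(hsv[...,1]>120)&(hsv[...,2]>60)&(m>0)
  v,u=np.nonzero(r); z=.090 if c=="top" else .086
  W=np.array([ray(c,q,z) for q in zip(u,v)])*1000; w,V=np.linalg.eigh(np.cov(W.T))
  print(c,len(u),u.mean(),v.mean(),W.mean(0),"axis",np.degrees(np.arctan2(V[1,1],V[0,1])),np.sqrt(w*12))
a=imaging.camera("top")[:,:,::-1]; b=imaging.camera("scene")[:,:,::-1]
f=lambda i,h:cv2.resize(i,None,fx=h,fy=h,interpolation=cv2.INTER_CUBIC)
x,y=proj("top",(.612,-.287,.09)).astype(int); x2,y2=proj("scene",(.55,-.287,.06)).astype(int)
A=f(a[y-30:y+50,x-50:x+50],4); B=f(b[y2-50:y2+50,x2-50:x2+50],3.2)
C=f(b[110:330,290:530],1.5)
out=np.zeros((320+330,720,3),np.uint8); out[:320,:400]=A; out[:320,400:720]=B; out[320:,:360]=C
cv2.imwrite("pics/s8.png",out[:600+50][:600] if 0 else cv2.resize(out,(660,596)))
E
```

```text
time: 39.9
position: [0.4915, 0.2541, 0.0081]
tool_rot: [0.493, 0.51, -0.48, 0.517]
ft_force: [0.4, 1.0, -0.2]
grip_width: 0.0652
time: 40.52
position: [0.4872, 0.2526, 0.1835]
tool_rot: [0.492, 0.51, -0.481, 0.516]
ft_force: [0.7, -0.4, -1.2]
grip_width: 0.0777
t 40.5 pos [487.2 252.6 183.5] jaw 3.0 q6 0.22 w 77.7 F [ 0.7 -0.4 -1.2]
 shift(tool now) [  2.7  97.1 543.6]  after turn axes: [  3.5  59.4 549. ] turn [-4.  -0.2 -0.9]
scene px 425.0 257.0 conf 0.92 centre [493.  251.4] yaw -178 len 63 sep 22
scene px 468.0 285.0 conf 0.81 centre [493.7 354. ] yaw -5 len 63 sep 27
scene px 264.0 132.0 conf 0.81 centre [ 467.9 -276.2] yaw 11 len 69 sep 28
scene px 447.0 267.0 conf 0.75 centre [485.9 301.3] yaw 4 len 64 sep 27
top px 230.0 218.0 conf 0.52 centre [493.5 252.8] yaw -179 len 52 sep 24
top [(array([ 619.7, -279.6]), 0.64)]
top 83 421.4457831325301 171.59036144578315 [ 610.  -285.9] axis -169.6007314299568 [16.9 37.9]
scene [(array([ 613.5, -286.4]), 0.51)]
scene 144 213.48611111111111 144.45138888888889 [ 613.  -284.8] axis -151.0032030128226 [25.6 50.9]
```

View pics/s8.png

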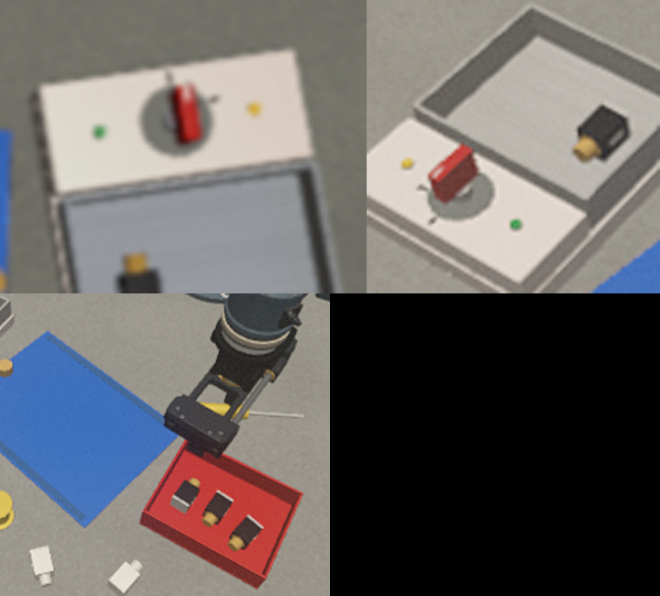

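Mat is empty: three plungers show in the red box and one in the pan. The knob is at about (611.5, -285.5), with its bar roughly 8–10° off world x.

```bash
python3 -m inch '[[87,[0,9,49],[0,0,0]],[87,[0,9,49],[0,0,0]],[87,[0,9,49],[0,0,0]],[87,[0,9,49],[0,0,0]],[87,[0,9,49],[0,0,0]],[87,[0,9,49],[0,0,0]],[87,[0,9,49],[0,0,0]],[87,[0,9,49],[0,0,0]],[87,[0,9,49],[0,0,0]],[87,[0,9,49],[0,0,0]],[87,[0,7,49],[0,0,0]]]' 20
python3 -m inch '[[60,[0,0,0],[10,0,0]],[60,[0,0,0],[10,0,0]],[60,[0,0,0],[10,0,0]],[60,[0,0,0],[10,0,0]],[60,[0,0,0],[10,0,0]],[60,[0,0,0],[10,0,0]],[60,[0,0,0],[10,0,0]],[60,[0,0,0],[10,0,0]],[60,[0,0,0],[4,0,0]],[60,[0,0,0],[0,0,0]]]' 20
python3 -c "
from h import *
go(611.5,-285.5,110,-81)"
```

```text
time: 42.4
position: [0.6138, -0.2929, 0.1675]
tool_rot: [0.486, 0.518, -0.484, 0.512]
ft_force: [0.5, 0.0, 0.6]
grip_width: 0.0867
time: 43.65
position: [0.6105, -0.2975, 0.155]
tool_rot: [-0.7, -0.045, 0.712, -0.032]
ft_force: [0.6, -0.2, 0.9]
grip_width: 0.0598
t 43.6 pos [ 610.5 -297.5  155. ] jaw -83.8 q6 0.84 w 59.8 F [ 0.6 -0.2  0.9]
 shift(tool now) [ 45.2 -11.   -3. ]  after turn axes: [ 45.  -11.7  -2.9] turn [-2.8  0.8  1.1]
```

```bash
python3 -m inch '[[60,[0,-12,-3],[-2.8,0.8,1.1]],[60,[35,0,0],[0,0,0]],[60,[0,0,0],[0,0,0]]]' 20
python3 -c "
from h import *
go(611.5,-285.5,67,-81)"
```

```text
time: 44.02
position: [0.6118, -0.2849, 0.1182]
tool_rot: [-0.704, -0.058, 0.705, -0.057]
ft_force: [-1.1, 0.5, 0.5]
grip_width: 0.0601
t 44.0 pos [ 611.8 -284.9  118.2] jaw -80.7 q6 0.81 w 60.1 F [-1.1  0.5  0.5]
 shift(tool now) [51.2  0.5  0.3]  after turn axes: [51.2  0.5  0.4] turn [0.3 0.1 0. ]
```

```bash
python3 -m inch '[[60,[25,0,0],[0,0,0]],[60,[15,0,0],[0,0,0]],[60,[6,0,0],[0,0,0]],[60,[0,0,0],[0,0,0]]]' 20
python3 -c "
from h import *
go(611.5,-285.5,67,-81)"
```

```text
time: 44.52
position: [0.6149, -0.2872, 0.0747]
tool_rot: [0.706, 0.057, -0.703, 0.059]
ft_force: [-0.6, 0.1, -0.2]
grip_width: 0.06
t 44.5 pos [ 614.9 -287.2   74.7] jaw -80.6 q6 0.81 w 60.0 F [-0.6  0.1 -0.2]
 shift(tool now) [ 7.7 -2.3  3.1]  after turn axes: [ 7.7 -2.2  3.1] turn [ 0.4 -0.2 -0.2]
```

```bash
python3 -m inch '[[60,[4,-2,3],[0,0,0]],[60,[3,0,0],[0,0,0]],[60,[0,0,0],[0,0,0]],[5,[0,0,0],[0,0,0]],[5,[0,0,0],[0,0,0]],[5,[0,0,0],[0,0,0]],[5,[0,0,0],[0,0,0]],[5,[0,0,0],[0,0,0]],[5,[0,0,0],[0,0,0]],[5,[0,0,0],[0,0,0]],[5,[0,0,0],[0,0,0]],[5,[0,0,0],[0,0,0]]]' 25
python3 -c "
from h import *
go(611.5,-285.5,67,-81); print(get_obs()['moment']*1000)"
```

```text
time: 46.02
position: [0.6127, -0.2853, 0.0698]
tool_rot: [0.707, 0.056, -0.702, 0.059]
ft_force: [0.1, 1.2, 0.7]
grip_width: 0.0126
t 46.0 pos [ 612.7 -285.3   69.8] jaw -80.7 q6 0.81 w 12.6 F [0.1 1.2 0.7]
 shift(tool now) [2.8 0.  1.2]  after turn axes: [2.8 0.1 1.2] turn [ 0.3 -0.4 -0.3]
[ 234.7   25.9 -169.6]
```

```bash
python3 -m inch '[[5,[0,0,0],[9,0,0]],[5,[0,0,0],[9,0,0]],[5,[0,0,0],[9,0,0]],[5,[0,0,0],[9,0,0]],[5,[0,0,0],[9,0,0]],[5,[0,0,0],[9,0,0]],[5,[0,0,0],[0,0,0]]]' 25
python3 -c "
from h import *
go(612,-285.5,69,-150); print(get_obs()['moment']*1000)"
```

```text
time: 46.9
position: [0.6125, -0.2857, 0.0698]
tool_rot: [0.654, -0.277, -0.648, -0.275]
ft_force: [0.4, 1.0, 0.2]
grip_width: 0.0122
t 46.9 pos [ 612.5 -285.7   69.8] jaw -136.0 q6 1.77 w 12.2 F [0.4 1.  0.2]
 shift(tool now) [0.8 0.2 0.5]  after turn axes: [0.8 0.3 0.4] turn [14.  -0.5  0.1]
[312.7  23.2  61.6]
```

```bash
for i in 1; do python3 -m inch '[[5,[0,0,0],[7,0,0]],[5,[0,0,0],[3,0,0]],[5,[0,0,0],[0,0,0]]]' 25 >/dev/null; done
python3 -c "
from h import *
go(612,-285.5,69,-150); print(get_obs()['moment']*1000)"
python3 -m inch '[[5,[0,0,0],[3,0,0]],[5,[0,0,0],[0,0,0]]]' >/dev/null
python3 -c "
from h import *
go(612,-285.5,69,-150); print(get_obs()['moment']*1000)"
python3 -m inch '[[5,[0,0,0],[3,0,0]],[5,[0,0,0],[0,0,0]]]' >/dev/null
python3 -c "
from h import *
go(612,-285.5,69,-150); print(get_obs()['moment']*1000)"
```

```text
t 47.3 pos [ 612.4 -285.8   69.8] jaw -145.7 q6 1.94 w 12.0 F [0.7 2.  0.3]
 shift(tool now) [0.8 0.1 0.4]  after turn axes: [0.8 0.2 0.4] turn [ 4.3 -0.5  0.1]
[334.8  69.1  88.2]
t 47.5 pos [ 612.4 -285.8   69.8] jaw -148.4 q6 1.99 w 12.6 F [0.6 0.5 0.8]
 shift(tool now) [0.8 0.1 0.5]  after turn axes: [0.8 0.1 0.4] turn [ 1.6 -0.5  0.1]
[360.8  27.3  70.3]
t 47.8 pos [ 612.3 -285.8   69.8] jaw -151.2 q6 2.04 w 12.6 F [0.5 2.  1.2]
 shift(tool now) [0.8 0.1 0.4]  after turn axes: [0.8 0.1 0.4] turn [-1.2 -0.5  0.1]
[272.7   5.1  97.9]
```

```bash
python3 -m inch '[[5,[0,0,0],[3,0,0]],[5,[0,0,0],[0,0,0]]]' >/dev/null
python3 -c "
from h import *
go(612,-285.5,69,-150); print(get_obs()['moment']*1000)"
python3 -m inch '[[5,[0,0,0],[3,0,0]],[5,[0,0,0],[0,0,0]]]' >/dev/null
python3 -c "
from h import *
go(612,-285.5,69,-150); print(get_obs()['moment']*1000)"
python3 -m inch '[[5,[0,0,0],[3,0,0]],[5,[0,0,0],[0,0,0]]]' >/dev/null
python3 -c "
from h import *
go(612,-285.5,69,-150); print(get_obs()['moment']*1000)"
```

```text
t 48.0 pos [ 612.3 -285.8   69.8] jaw -153.8 q6 2.09 w 12.2 F [0.4 1.  0.6]
 shift(tool now) [0.8 0.1 0.4]  after turn axes: [0.8 0.1 0.4] turn [-3.8 -0.5  0.1]
[347.5  26.  487.1]
t 48.3 pos [ 612.4 -286.1   69.8] jaw -156.5 q6 2.13 w 12.3 F [0.1 0.9 1.3]
 shift(tool now) [0.8 0.1 0.7]  after turn axes: [0.8 0.1 0.7] turn [-6.5 -0.5  0. ]
[323.1  36.9 567. ]
t 48.5 pos [ 612.4 -286.1   69.8] jaw -159.2 q6 2.18 w 12.7 F [-0.5  1.6  0.8]
 shift(tool now) [0.8 0.2 0.7]  after turn axes: [0.8 0.  0.7] turn [-9.2 -0.6  0. ]
[317.   11.7 733.3]
```

Moment jumped from 0.1 to 0.5–0.7 N m, so the knob is at its stop. Now I release it and back off.

```bash
python3 -m inch '[[80,[0,0,0],[0,0,0]],[80,[0,0,0],[0,0,0]],[80,[0,0,0],[0,0,0]],[80,[0,0,0],[0,0,0]],[80,[0,0,0],[0,0,0]],[80,[0,0,0],[0,0,0]],[80,[0,0,0],[0,0,0]],[80,[0,0,0],[0,0,0]]]'
python3 -m inch '[[80,[-15,0,0],[0,0,0]],[80,[-40,0,0],[0,0,0]],[80,[-50,0,0],[0,0,0]],[80,[-50,0,0],[0,0,0]],[80,[0,0,0],[0,0,0]],[80,[0,0,0],[0,0,0]],[80,[0,0,0],[0,0,0]],[80,[0,0,0],[0,0,0]]]'
python3 - <<'E'
from h import *
plungers("scene")
b=imaging.camera("scene")[:,:,::-1]
A=cv2.resize(b[90:190,150:310],(640,400),interpolation=cv2.INTER_CUBIC); B=cv2.resize(b[120:345,200:560],(320,200))
C=cv2.resize(b,(320,200)); cv2.imwrite("pics/s9.png",np.vstack([A,np.hstack([B,C])]))
go(612,-285,200)
E
```

```text
time: 49.52
position: [0.6126, -0.2874, 0.0698]
tool_rot: [0.585, -0.403, -0.578, -0.4]
ft_force: [0.1, 1.0, -0.5]
grip_width: 0.0781
time: 50.52
position: [0.6108, -0.2852, 0.2316]
tool_rot: [0.585, -0.403, -0.579, -0.4]
ft_force: [-0.2, 0.2, -0.2]
grip_width: 0.0799
scene px 468.0 285.0 conf 0.85 centre [492.7 354.3] yaw -5 len 61 sep 26
scene px 264.0 132.0 conf 0.82 centre [ 468.7 -276.5] yaw 10 len 68 sep 27
scene px 425.0 257.0 conf 0.77 centre [492.8 251. ] yaw -179 len 62 sep 21
scene px 447.0 267.0 conf 0.69 centre [485.8 300.9] yaw 4 len 64 sep 27
t 50.7 pos [ 611.1 -285.5  231.9] jaw -159.3 q6 2.18 w 79.9 F [-0.6 -1.4 -0.7]
 shift(tool now) [31.9 -0.9  0.5]  after turn axes: [31.9 -1.   0.1] turn [-0.  -0.6  0.1]
```

View pics/s9.png

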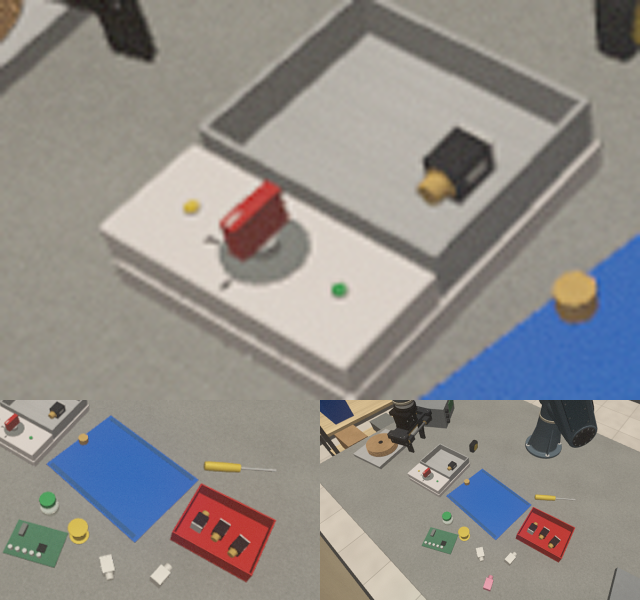

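The knob is back at rest, one plunger is in the pan and three are in the red box. The mat is clear apart from the tin, and the bystanders haven't moved.

```bash
python3 -c "
from rig import robot
print(robot.hand_in())"
```

```text
the job is handed in; nothing more can be done
None
```

The job is handed in after about 51 s of robot time. Four plungers were on the mat; I squeezed each end to end at 20 N and sorted it.

| Plunger's start position (x, y in mm) | Length under 20 N (mm) | Give (mm) | Where it went |
|---|---|---|---|
| 447, -70 | 48.4 | 3.6 | red scrap box |
| 456, 1 | 46.1 | 5.9 | red scrap box |
| 562, 86 | 47.7 | 4.3 | red scrap box |
| 452, 88 | 44.5 | 7.5 | steel pan |

The second and fourth readings (5.9 and 7.5 mm) fall inside the forgiven 5.8 to 8.2 mm band. At times the second read about 0.2 mm less give, just under that band but still scrap.

After sorting, I turned the knob clockwise. The torque rose from about 0.1 to 0.5–0.7 N m at roughly 73° and I pushed a little further to be sure it was at the stop, then let go.

The last picture shows:
- **Plungers:** one lies in the pan and three in the scrap box.
- **Knob:** it is back at rest.
- **Other things:** the ones I could see look untouched.
- **Robot:** the arm is clear of everything.

**Problems along the way:**
- **First grasp:** it closed above the plunger without moving it, because the open fingertips sit about 10–15 mm higher than the tool point reported. I lowered the grip for all the later ones.
- **Pan release:** the plunger in the pan was let go about 10 mm above the floor rather than set down, and it stayed where it landed.
- **Detections:** the network also reported the tape measure as a plunger, and I ignored that.

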